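Find the loose trap in the model stage

TASK

One of the four identical trap panels in the model stage floor is not fastened and rocks when it is pressed on its blue disc. Press the panels with the fingertips, one after another, to find it, then push that panel down at its disc until it tips over and stays open. Nothing needs to be picked up: leave the model stair, jars, tape and sanding block where they stand.

Things in the scene. Friction and masses are not known exactly. Their poses are not given: they have to be found in the camera images.
- stage_deck: fixed hollow model stage, grey top, dark timber sides, 60 mm high. Origin under it on the bench; x points away from the robot, y left along the row of panels; spans x -90 to 96, y -184 to 184 mm. Four identical flush plywood panels, 100 (x) x 80 (y) x 6 mm, 87 mm apart along y, x -76 to 24 mm. Three are fast and rigid; one, unknown which and not visible, is pivoted. 50 mm free below
- loose_panel (a joint): tilt of the one pivoted panel, rad (does not tell where it is): 0 shut, flush; grows as the near edge goes down and the far edge rises. Pivot along y at deck x -34 mm, 14 mm below the top. Yields to under 1 N at its disc; let go early it falls shut; past about 0.63 it tips by its own weight and rests open at 1.05, far edge 43 mm above the deck
- mark_1 (a point): blue disc, 16 mm across, flush on the near half of one of the four identical panels (leftmost, largest y); the point lies on the panel's top face at deck x -63 mm. If this panel is the loose one, shut fingertips lowered here to 20 mm below the deck top tip it over
- mark_2 (a point): blue disc, 16 mm across, flush on the near half of one of the four identical panels (second from left); the point lies on the panel's top face at deck x -63 mm. If this panel is the loose one, shut fingertips lowered here to 20 mm below the deck top tip it over
- mark_3 (a point): blue disc, 16 mm across, flush on the near half of one of the four identical panels (third from left); the point lies on the panel's top face at deck x -63 mm. If this panel is the loose one, shut fingertips lowered here to 20 mm below the deck top tip it over
- mark_4 (a point): blue disc, 16 mm across, flush on the near half of one of the four identical panels (rightmost, smallest y); the point lies on the panel's top face at deck x -63 mm. If this panel is the loose one, shut fingertips lowered here to 20 mm below the deck top tip it over
- model_stair: loose wooden model stair, 84 x 64 x 48 mm, standing on the strip of deck behind the panels; origin at the centre of its underside; leave alone
- jar_bronze: loose bronze paint jar with dark lid, 48 mm across, 66 mm high, standing on the strip of deck behind the panels; origin at the centre of its underside; leave alone
- jar_white: loose paint jar with white lid, 49 mm across, 52 mm high, on the bench left of the stage; origin at the centre of its underside; leave alone
- sanding_block: loose wooden sanding block, 43 x 71 x 24 mm, on the bench left of the stage; origin at the centre of its underside; leave alone
- masking_tape: loose roll of masking tape lying flat, 98 mm across, 25 mm high, on the bench left of the stage; origin at the centre of its underside; leave alone

How it is judged:
By the outcome, as a careful person would: the job done as asked, in the order asked, and still so for the second after the job is handed in, with the robot touching nothing.
It also fails if it takes over 51 s, if anything falls off the work surface, if the arm or the gripper's body presses on something with over 40 N, if the wrist force passes 120 N, or if a joint passes its speed limit or range.

ROBOT

A 7-joint arm with a two-finger parallel gripper is mounted at the origin on a cart in front of the work surface, level with it; the furniture and walls round the work are solid. World frame = base frame: x ahead of the robot, y to its left, z up, the work surface at z = 0. Lengths are in m, angles in rad, forces in N, time in s.
With the tool pointing down it reaches from about 0.4 to 0.875 m from the base axis. Payload 19.3 kg.
Tool frame: the origin (TCP) lies at the centre of the arm's flange, where the gripper is bolted on; the fingertips stand 173 mm ahead of it and the grasp point (between the pads) lies 155 mm ahead of it; z points along the fingers, y is the line along which they close (so a half turn about z gives the same grasp; the last joint's range is limited). The gripper opens to 85 mm and grips with 20 to 120 N. Pads are 22 mm wide; open, the fingers measure 114 mm over their backs; the gripper's body (76 mm by 85 mm) begins 54 mm behind the grasp point. The pads swing forward as they close: fully open they stand 13 mm farther back than shut.
Start: joints at [1.102, 0.521, -0.036, 1.599, 0.021, 1.021, -0.113], TCP at [0.243, -0.576, 0.405] pointing down, gripper open.
Joint ranges: [-2.91, 2.91], [-0.3, 2.13], [-1.5, 1.42], [0.17, 2.43], [-1.26, 4.41], [0.16, 1.93], [-2.52, 2.52]. Speed limits (rad/s): [1.89, 1.89, 2.39, 2.39, 3.01, 3.01, 3.01].

INTERFACE

Orientations are given as [roll, pitch, yaw] about the fixed x, y, z axes, in that order (R = Rz(yaw) Ry(pitch) Rx(roll)).
In Python, from workcell import bot, imaging, job gives the robot as it stands.
- The arm moves only by the tool carry_out, never from a script. Its argument "targets" is a list of rows, each a list of 3 entries, a list of its own where there are three numbers: the shift along the tool's x, y, z in units of 0.25 m (1.0 is 0.25 m), then the turn, a rotation vector about the tool's x, y, z in units of 180 degrees (1.0 is 180 degrees), then the opening, from 0 (shut) to 1 (fully open). In form: [[[tx, ty, tz], [wx, wy, wz], jaw], ...]. A call has 1 to 8 rows; each row shifts and turns the commanded pose from where the row before left it, along the tool's axes as they then stand; what a row does not reach is not made up. A row lasts 1/8 s, in which the tool goes at most 62.5 mm and 10.7 degrees, less where a joint would pass 70% of its speed; a pose out of reach is approached as far as the arm can. A call with a number of a shift or a turn outside -1 to 1 is refused whole. A call with a gripper value outside its range is refused whole. The fingers move at their own pace and stop on an object; "force" is the grip in N (left out, the last holds). Time passes only in rows, so rows that do not move let the fingers close. It gives the time, the measured TCP pose, the force and the opening at its end, in the units of the state.
- bot.observe(): the state, without advancing time (a new reading comes with each control period).
- imaging.grab_frame(name): name is "scene" or "top" or "wrist"; returns a dict with "pixels" (480x640x3 uint8, red, green, blue), "mtx" (3x3 intrinsics, pixels), "k1" (the pictures are not rectified: a ray, as slopes to the right and down, at radius r is drawn at 1 + k1 r^2 times it, then the intrinsics apply), "cam_to_world" (4x4, takes a point from camera to world coordinates); the wrist camera has in their place "mount" (4x4, takes a point from camera to tool coordinates, whose origin is the TCP and whose axes are the flange's). Camera axes: x right, y down, z forward; pixel columns grow to the right and rows downward; lengths in m; the calibration is good to about 2 mm. A picture is of the moment at which its call begins: read the wrist's pose just before it. There is no depth.
- job.job_done(): hands the job in, once; it reports no verdict.
The state is a dict: "clock": time; "qpos": joint angles; "qd": joint speeds; "joint_efforts": joint torques, N m; "position": TCP position; "tool_rot": TCP orientation; "force": force on the tool from outside, world axes, zero at the start; "moment": the same for the moment, N m; "grip_width": finger opening in m.
Only numpy, scipy, OpenCV 4.12 (cv2) and the standard library are available. Lean on these libraries where they do the work, as an engineer would, in place of code of your own. Each camera call takes 0.05 s, during which the arm holds its last target. There are 200 camera calls.

## Working session

There is one attempt and no reset: what is moved stays moved. The work goes in short steps, Python scripts to look and compute and a tool call to move; the robot and the scene stay as the last step left them, time stands still between calls to the robot, and variables do not carry over. Pictures are saved under pics/ and viewed, on a budget of 10 in all, crops included, one or two more only if the job needs it, and the job is handed in when it is done.

Besides the shell and the picture viewer there is one more tool, called after ">>>" by a JSON object that holds its "method" and its "body". carry_out: Moves the arm, as the interface text tells. Its arguments: {"type":"object","properties":{"targets":{"type":"array"},"force":{"type":"number"}},"required":["targets"]}

```bash
mkdir -p pics; cat > h.py <<'E'
import numpy as np, cv2
from workcell import bot, imaging, job
from scipy.spatial.transform import Rotation as R
def ray(f,uv,z,T=None):
    T=f["cam_to_world"] if T is None else T
    K=np.array(f["mtx"]);T=np.array(T)
    p=cv2.undistortPoints(np.array(uv,float).reshape(-1,1,2),K,np.array([f["k1"],0,0,0,0.]))[:,0]
    d=np.c_[p,np.ones(len(p))]@T[:3,:3].T
    o=T[:3,3]
    return o+d*((z-o[2])/d[:,2])[:,None]
def blue(px,lo=30):
    h=cv2.cvtColor(px,cv2.COLOR_RGB2HSV)
    m=cv2.inRange(h,(95,110,50),(130,255,255))
    n,l,s,c=cv2.connectedComponentsWithStats(m)
    return [(c[i].round(1).tolist(),int(s[i,4])) for i in range(1,n) if s[i,4]>=lo]
E
python3 - <<'E'
from h import *
s=bot.observe();print(s)
for n in("top","scene"):
    f=imaging.grab_frame(n);px=np.array(f["pixels"])
    cv2.imwrite(f"pics/{n}0.png",px[:,:,::-1])
    b=blue(px,15);print(n,b)
    if b: print(ray(f,[x[0] for x in b],.06).round(4))
E
```

```text
{'clock': 0.0, 'qpos': array([ 1.10179179,  0.52204732, -0.03631849,  1.59998747,  0.02119696,
        1.02110007, -0.11279397]), 'qd': array([-0.00060434,  0.0004157 , -0.00052174,  0.00134349, -0.00099946,
        0.00174217, -0.00079263]), 'joint_efforts': array([ 3.87241471e-04, -9.27129936e+01,  1.97998300e+00, -3.69930625e+01,
        1.77989923e-02,  8.24909192e-03, -5.30180409e-05]), 'position': array([ 0.24262244, -0.57584196,  0.40411231]), 'tool_rot': array([-3.14043838e+00,  8.41192503e-05,  3.98790946e-01]), 'force': array([ 0.50793961,  0.31150024, -0.17438607]), 'moment': array([-0.00393899,  0.04971362, -0.00869794]), 'grip_width': 0.08491340407900892}
top [([480.8, 243.8], 24), ([442.5, 248.2], 28), ([403.7, 252.7], 28), ([364.5, 257.1], 29)]
[[ 0.5033 -0.2229  0.06  ]
 [ 0.4957 -0.1368  0.06  ]
 [ 0.4878 -0.0504  0.06  ]
 [ 0.4802  0.0364  0.06  ]]
scene []
```

View pics/top0.png

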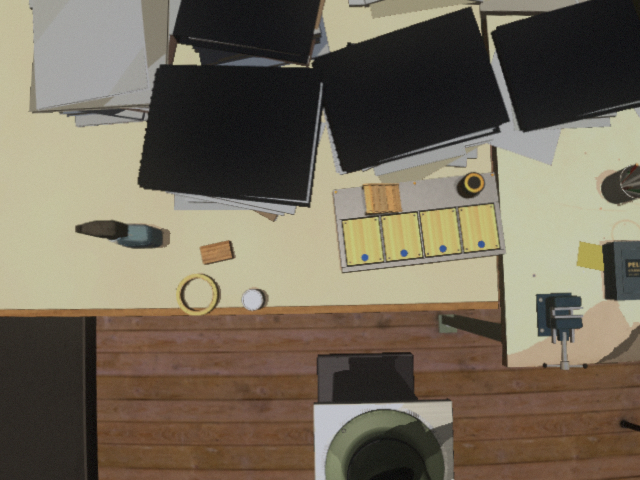

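View pics/scene0.png

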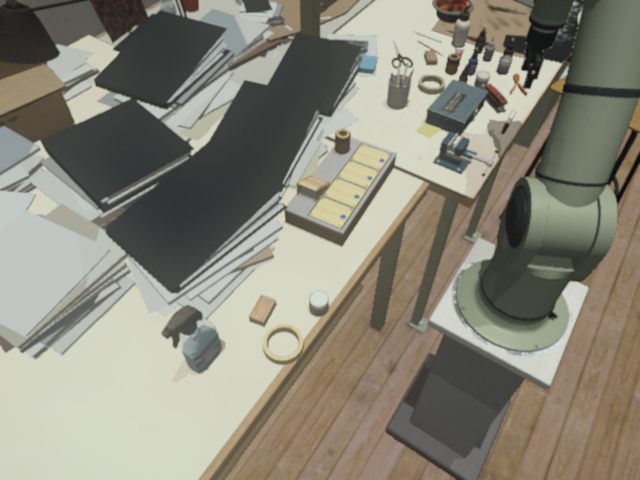

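The top view shows the four discs in a row at (364,257), (403,253), (442,248) and (481,244), with the stair and the bronze jar behind them. The scene view shows clear air above the stage. I'll turn to the deck's yaw (about 0.089), shut the fingers and move over the row.

>>> {"method": "carry_out", "body": {"targets": [[[0,0,0],[0,0,0.05],0],[[0,0,0],[0,0,0.05],0],[[0.068,-0.116,0],[0,0,0],0],[[0.068,-0.116,0],[0,0,0],0],[[0.068,-0.116,0],[0,0,0],0],[[0.068,-0.116,0],[0,0,0],0],[[0.068,-0.116,0],[0,0,0],0],[[0.068,-0.116,0],[0,0,0],0]], "force": 60}}

```text
clock: 1.1
position: [0.33, -0.3929, 0.4045]
tool_rot: [-3.141, 0.0, 0.085]
force: [0.6, 0.7, -0.5]
grip_width: -0.0001
```

>>> {"method": "carry_out", "body": {"targets": [[[0.068,-0.116,0],[0,0,0],0],[[0.068,-0.116,0],[0,0,0],0],[[0.068,-0.116,0],[0,0,0],0],[[0.068,-0.116,0],[0,0,0],0],[[0.068,-0.116,0],[0,0,0],0],[[0.068,-0.116,0],[0,0,0],0],[[0.068,-0.116,0],[0,0,0],0],[[0,0,0],[0,0,0],0]]}}

```text
clock: 2.1
position: [0.4318, -0.1797, 0.4046]
tool_rot: [-3.141, 0.0, 0.088]
force: [-0.1, -0.6, 0.0]
grip_width: 0.0
```

```bash
cat >> h.py <<'E'
def wrist(name=None,lo=60):
    s=bot.observe();f=imaging.grab_frame("wrist");px=np.array(f["pixels"])
    if name: cv2.imwrite(f"pics/{name}.png",px[:,:,::-1])
    T=np.eye(4);T[:3,:3]=R.from_euler("xyz",s["tool_rot"]).as_matrix();T[:3,3]=s["position"]
    print(s["clock"],s["position"].round(4),s["tool_rot"].round(4),s["force"].round(1),s["grip_width"])
    b=blue(px,lo);print(b)
    P=ray(f,[x[0] for x in b],.06,T@np.array(f["mount"])) if b else None
    if b: print(P.round(4)); print("tool frame:",((P-s["position"])@T[:3,:3]).round(4))
    return s,P
E
python3 -c "
from h import *
wrist('w0')"
```

```text
2.1 [ 0.4318 -0.1797  0.4046] [-3.1409  0.      0.0882] [-0.1 -0.6  0. ] 2.5436546846916706e-05
[([272.0, 130.8], 240), ([379.2, 130.8], 240), ([166.7, 132.1], 233), ([67.0, 134.7], 209)]
[[ 0.4947 -0.1364  0.06  ]
 [ 0.5025 -0.2231  0.06  ]
 [ 0.4869 -0.0497  0.06  ]
 [ 0.4792  0.0371  0.06  ]]
tool frame: [[ 0.0664 -0.0374  0.3446]
 [ 0.0666  0.0497  0.3445]
 [ 0.0663 -0.1244  0.3446]
 [ 0.0663 -0.2116  0.3447]]
```

Wrist and top views agree to about 1 mm. I'll start with panel 4, the nearest: move over it, come down to 11 mm above, then press gently.

>>> {"method": "carry_out", "body": {"targets": [[[0.134,0.1,0],[0,0,0],0],[[0.134,0.099,0],[0,0,0],0],[[0,0,0.16],[0,0,0],0],[[0,0,0.16],[0,0,0],0],[[0,0,0.16],[0,0,0],0],[[0,0,0.12],[0,0,0],0],[[0,0,0.03],[0,0,0],0],[[0,0,0],[0,0,0],0]]}}

```text
clock: 3.15
position: [0.5019, -0.2261, 0.2475]
tool_rot: [3.141, 0.0, 0.084]
force: [0.9, -0.3, 1.1]
grip_width: -0.0003
```

>>> {"method": "carry_out", "body": {"targets": [[[0,0,0.01],[0,0,0],0],[[0,0,0.01],[0,0,0],0],[[0,0,0],[0,0,0],0]]}}

```text
clock: 3.52
position: [0.502, -0.2256, 0.2424]
tool_rot: [3.141, -0.0, 0.085]
force: [-0.5, 0.9, -0.5]
grip_width: 0.0005
```

```bash
python3 -c "
from h import *
wrist('w1')"
```

```text
3.525 [ 0.502  -0.2256  0.2424] [ 3.1414e+00 -3.0000e-04  8.4600e-02] [-0.5  0.9 -0.5] 0.00048526362386946644
[([123.8, 295.5], 724), ([311.5, 286.7], 187)]
[[ 0.4945 -0.1362  0.06  ]
 [ 0.5068 -0.2218  0.06  ]]
tool frame: [[-0.     -0.0897  0.1824]
 [ 0.005  -0.0034  0.1824]]
```

>>> {"method": "carry_out", "body": {"targets": [[[0,0.008,0.012],[0,0,-0.001],0],[[0,0,0.012],[0,0,0],0],[[0,0,0.008],[0,0,0],0],[[0,0,0],[0,0,0],0]]}}

```text
clock: 4.08
position: [0.5021, -0.2275, 0.234]
tool_rot: [-3.141, 0.0, 0.088]
force: [-0.0, -0.5, -0.6]
grip_width: 0.0006
```

>>> {"method": "carry_out", "body": {"targets": [[[0,0,0.006],[0,0,0],0],[[0,0,0.004],[0,0,0],0],[[0,0,0],[0,0,0],0]]}}

```text
clock: 4.45
position: [0.5022, -0.2275, 0.2333]
tool_rot: [3.141, -0.001, 0.088]
force: [-10.5, 4.5, 38.2]
grip_width: -0.0
```

Panel 4 is rigid: 38 N with no travel at z = 0.2333. Next is panel 3.

>>> {"method": "carry_out", "body": {"targets": [[[0,0,-0.06],[0,0,0],0],[[0.002,-0.122,0],[0,0,0],0],[[0.002,-0.122,0],[0,0,0],0],[[0.001,-0.121,0],[0,0,0],0],[[0,0,0],[0,0,0],0],[[0,0,0.025],[0,0,0],0],[[0,0,0.018],[0,0,0],0],[[0,0,0],[0,0,0],0]]}}

```text
clock: 5.45
position: [0.4952, -0.1371, 0.2354]
tool_rot: [-3.141, 0.001, 0.087]
force: [-0.7, -0.6, -0.1]
grip_width: -0.0002
```

>>> {"method": "carry_out", "body": {"targets": [[[0,0,0.008],[0,0,0],0],[[0,0,0.008],[0,0,0],0],[[0,0,0],[0,0,0],0]]}}

```text
clock: 5.82
position: [0.4954, -0.1368, 0.2333]
tool_rot: [3.141, -0.001, 0.087]
force: [-10.3, 1.6, 37.0]
grip_width: 0.0002
```

Panel 3 is rigid (37 N at the same height). Next is panel 2.

>>> {"method": "carry_out", "body": {"targets": [[[0,0,-0.06],[0,0,0],0],[[0,-0.116,0],[0,0,0],0],[[0,-0.116,0],[0,0,0],0],[[0,-0.116,0],[0,0,0],0],[[0,0,0],[0,0,0],0],[[0,0,0.025],[0,0,0],0],[[0,0,0.018],[0,0,0],0],[[0,0,0],[0,0,0],0]]}}

```text
clock: 6.82
position: [0.4877, -0.0505, 0.2357]
tool_rot: [3.142, 0.001, 0.087]
force: [-0.4, 0.4, 0.8]
grip_width: 0.0
```

>>> {"method": "carry_out", "body": {"targets": [[[0,0,0.008],[0,0,0],0],[[0,0,0.008],[0,0,0],0],[[0,0,0],[0,0,0],0]]}}

```text
clock: 7.2
position: [0.4878, -0.0499, 0.2321]
tool_rot: [3.142, 0.0, 0.088]
force: [-0.2, -0.4, 0.6]
grip_width: 0.0
```

Panel 2 gives way: the tips passed 1 mm below the contact height with about 0 N. I'll push it on down to 20–21 mm below the deck top.

>>> {"method": "carry_out", "body": {"targets": [[[0,0,0.012],[0,0,0],0],[[0,0,0.012],[0,0,0],0],[[0,0,0.012],[0,0,0],0],[[0,0,0],[0,0,0],0]]}}

```text
clock: 7.7
position: [0.4878, -0.0498, 0.2229]
tool_rot: [-3.141, 0.0, 0.088]
force: [-1.0, 0.2, -0.3]
grip_width: 0.0001
```

>>> {"method": "carry_out", "body": {"targets": [[[0,0,0.012],[0,0,0],0],[[0,0,0.012],[0,0,0],0],[[0,0,0.012],[0,0,0],0],[[0,0,0.008],[0,0,0],0],[[0,0,0],[0,0,0],0],[[0,0,0],[0,0,0],0]]}}

```text
clock: 8.45
position: [0.4876, -0.0499, 0.2121]
tool_rot: [-3.142, 0.001, 0.088]
force: [-1.8, -0.6, -0.2]
grip_width: -0.0001
```

```bash
python3 -c "
from h import *
wrist('w2')
for n in ('scene','top'):
  px=np.array(imaging.grab_frame(n)['pixels'])[:,:,::-1]; print(n,blue(px[:,:,::-1],15))
  if n=='scene': cv2.imwrite('pics/s2.png',cv2.resize(px[120:250,270:410],None,fx=4,fy=4))
"
```

```text
8.45 [ 0.4876 -0.0499  0.2121] [-3.1416e+00  6.0000e-04  8.7700e-02] [-1.8 -0.6 -0.2] -9.830117690230664e-05
[([92.8, 332.7], 982), ([545.0, 332.3], 976)]
[[ 0.479   0.0371  0.06  ]
 [ 0.4945 -0.1368  0.06  ]]
tool frame: [[-0.0008 -0.0874  0.1521]
 [-0.0006  0.0872  0.1521]]
scene []
top [([480.8, 243.7], 26), ([364.5, 257.1], 29)]
```

View pics/s2.png

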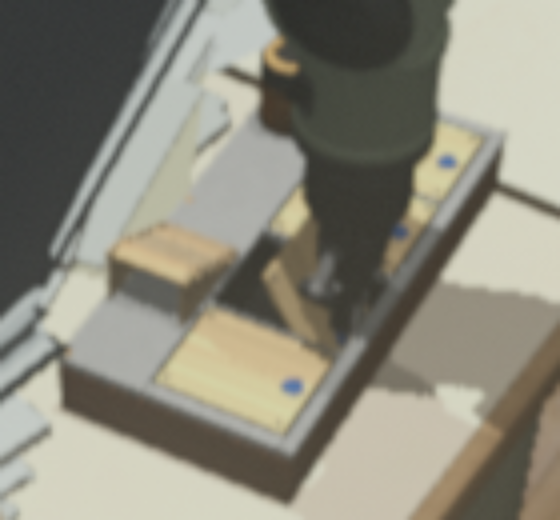

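The crop shows panel 2 standing steeply open, with its far edge up at about (285,290), beside the fingers. I'll lift straight out.

>>> {"method": "carry_out", "body": {"targets": [[[0,0,-0.02],[0,0,0],0],[[0,0,-0.03],[0,0,0],0],[[0,0,-0.04],[0,0,0],0],[[0,0,-0.1],[0,0,0],0],[[0,0,-0.16],[0,0,0],0],[[0,0,-0.16],[0,0,0],0],[[0,0,-0.16],[0,0,0],0],[[0,0,0],[0,0,0],0]]}}

```text
clock: 9.6
position: [0.4882, -0.0499, 0.3829]
tool_rot: [3.141, -0.006, 0.087]
force: [0.9, 0.0, -0.6]
grip_width: 0.0002
```

>>> {"method": "carry_out", "body": {"targets": [[[0,0.12,0],[0,0,0],0],[[0,0.12,0],[0,0,0],0],[[0,0.12,0],[0,0,0],0],[[0,0.12,0],[0,0,0],0],[[0,0.12,0],[0,0,0],0],[[0,0.12,0],[0,0,0],0],[[0,0.12,0],[0,0,0],0],[[0,0,0],[0,0,0],0]]}}

```text
clock: 10.6
position: [0.5056, -0.261, 0.3791]
tool_rot: [3.141, 0.001, 0.085]
force: [-0.2, 0.3, 0.0]
grip_width: 0.0005
```

```bash
python3 -c "
from h import *
a=[]
for n,(r0,r1,c0,c1) in (('scene',(120,250,270,410)),('top',(160,290,310,520))):
  px=np.array(imaging.grab_frame(n)['pixels'])[:,:,::-1]; print(n,blue(px[:,:,::-1],15))
  a.append(cv2.resize(px[r0:r1,c0:c1],None,fx=2.2,fy=2.2))
cv2.imwrite('pics/f.png',np.hstack(a)); print(bot.observe()['force'])
"
```

```text
scene []
top [([480.9, 243.9], 22), ([442.3, 248.1], 25), ([364.5, 257.2], 28)]
[1.30764175 0.24212562 0.19977653]
```

View pics/f.png

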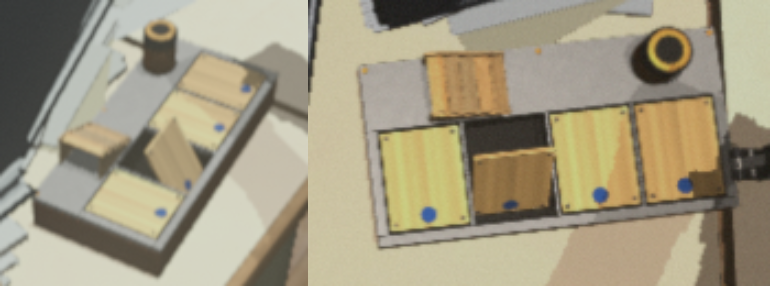

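Both views show panel 2 resting open, with its far edge raised at about (172,150) in the left crop. The other panels are flush, the stair and jar haven't moved, and the arm is clear.

```bash
python3 -c "
from workcell import job
print(job.job_done())"
```

```text
the job is handed in; nothing more can be done
None
```

The loose panel was the second from the left (mark_2). It is now tipped over and resting open, and I've handed the job in at about 10.7 s of the 51 s allowed.

- **Finding it:** I pressed from the right. Panels 4 and 3 were rigid, at 38 N and 37 N with no travel. Panel 2 gave way with almost no force. I did not press panel 1, since the loose one was already found.
- **Opening it:** I lowered the shut fingertips at the disc to about 21 mm below the deck top, then lifted straight out.
- **Last checks:** After the arm moved clear, the scene and top views both showed panel 2 still open and the other three panels flush. The stair and bronze jar stood where they were. Wrist force was near zero.
- **Not checked or off target:** I did not re-check the white jar, tape and sanding block in the last crops, but the arm never went near them. The press on panel 4 landed about 4 mm off the disc centre, still on the disc.

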